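# Pulse the coffee grinder: swing the dripper away, fit the twist lid, hold it at pulse

### The arm

A 6-joint arm with a two-finger parallel gripper is mounted at the origin on the work surface. World frame = base frame: x ahead of the robot, y to its left, z up, the work surface at z = 0. Lengths are in m, angles in rad, forces in N, time in s.
With the tool pointing down it reaches from about 0.375 to 0.925 m from the base axis. Payload 5.7 kg.
Tool frame: the origin (TCP) lies midway between the tips of the shut fingers; the grasp point (between the pads) lies 19 mm behind it; z points along the fingers, x is the direction in which the jaws open and shut, and the axes are right-handed (so a half turn about z gives the same grasp; the last joint's range is limited). The gripper opens to 88 mm and grips with 3 to 60 N. Pads are 20 mm wide; open, the fingers measure 115 mm over their backs; the gripper's body (75 mm by 178 mm) begins 61 mm behind the grasp point.
Start: joints at [-1.25, 0.359, 1.51, -0, 1.272, -0.115], TCP at [0.253, -0.544, 0.223] pointing down, gripper open.
Joint ranges: [-2.97, 2.97], [-1.01, 2.36], [0.21, 2.38], [-0.96, 4.11], [0.2, 2.71], [-2.98, 2.98]. Speed limits (rad/s): [2.39, 2.39, 3.14, 3.14, 3.14, 3.14].

### API

Orientations are given as a unit quaternion [x, y, z, w].
In Python, from bench import move_ptp, servo_line, goto_joints, move_gripper, sleep, inverse_kinematics, capture, PlanningError, close_job, spot_in, silhouettes, current_clock, current_joint_pos, current_qvel, current_joint_torque, current_position, current_orientation, current_force, current_torque, current_finger_gap gives the robot as it stands. Calls block until the motion is done:
- move_ptp(position, orientation): joint-space move of the TCP to a pose.
- servo_line(position, orientation=None, rate=0.15, contact_N=None): straight line of the TCP; orientation=None keeps the orientation; rate is the mean speed in m/s. With contact_N (N) it stops when the force on the tool has changed by that much, and returns True; else False.
- goto_joints(angles): joint-space move.
- move_gripper(opening): finger opening in m; the grip force is fixed at half the most; returns when the fingers have stopped.
- sleep(seconds).
- inverse_kinematics(position, orientation): joint angles nearest the present ones, or None.
- capture(name): name is "side" or "top"; returns a dict with "image" (400x640x3 uint8, blue, green, red), "range_z" (400x640 float32, m along the optical axis (not along the pixel's ray), 0 where there is no reading), "intrinsics" (3x3 intrinsics, pixels), "R" (3x3) and "t" (3): a world point X has camera coordinates R X + t. Camera axes: x right, y down, z forward; pixel columns grow to the right and rows downward; lengths in m; the calibration is good to about 2 mm. A picture is of the moment at which its call begins.
A pose or a line that the arm cannot do raises PlanningError and nothing moves.
- close_job(): hands the job in, once; it reports no verdict.
Trained networks look in the newest picture that a camera, given by its name, has taken for a name from the list of things; names that differ only in an ending like _2 or _b are one class to them, and where a whole thing is asked for, a point or a joint stands for the part that bears it (a point fixed in the world has none). Each returns a list of dicts, best first, with "conf" (0 to 1); they miss things now and then, are a little off and sometimes report something else, mostly with a low value. They report only what shows in the picture. A call takes as long as a camera call. They do not tell look-alikes from the thing itself.
- spot_in(camera, query): "xy" ([column, row] in pixels, amid what is visible of it).
- silhouettes(camera, query): "region" (400x640 bool, what is visible of it) and "xy" ([column, row] in pixels, amid what is visible of it).
Readings, each from a call of its own:
- current_clock(): time.
- current_joint_pos(): joint angles.
- current_qvel(): joint speeds.
- current_joint_torque(): joint torques, N m.
- current_position(): TCP position.
- current_orientation(): TCP orientation.
- current_force(): force on the tool from outside, world axes, zero at the start.
- current_torque(): the same for the moment, N m.
- current_finger_gap(): finger opening in m.
Only numpy, scipy, OpenCV 4.12 (cv2) and the standard library are available. Lean on these libraries where they do the work, as an engineer would, in place of code of your own. Each camera call takes 0.05 s, during which the arm holds its last target.

### The job

Get the coffee ground: swing the dripper arm of the pour-over stand off the grinder and round until the dripper hangs over the glass carafe, then take the grinder's lid from the bamboo tray, drop its two lugs fully into the collar's slots and turn it clockwise (seen from above) against its spring to the pulse position marked amber, about halfway to the lock. Do not go on to the lock click, and do not let go: finish with the gripper still holding the lid at pulse, because it springs back when released. Leave the mug, canister, carafe and kettle standing where they are.

Things in the scene. Friction and masses are not known exactly. Their poses are not given: they have to be found in the camera images.
- stand: Pour-over stand, fixed: round dark wood foot 140 mm across and 13 mm high, steel post 18 mm thick. Origin: centre of the foot's underside, on the post's axis. The swing arm turns on top of the post, up to 257 mm above the counter.
- swing_pivot (a point): Point on the vertical post axis about which the swing arm turns, at the mid height of the arm's bar, 241 mm above the counter.
- swing_bar (a point): On the swing arm's straight, level, dark steel bar, 70 mm from the pivot. The bar is 12 mm wide and 12 mm high, runs from the pivot through this point towards the dripper, and is free to pinch or push between 20 and 120 mm from the pivot. This point's x axis points along the bar towards the pivot.
- dripper (a point): Axis of the white ceramic cone dripper clamped in the ring at the arm's end, at bar height, 180 mm from the pivot. The dripper is 114 mm across at its rim, which stands 30 mm above this point; its foot ends 66 mm below this point. It is part of the arm and turns with it.
- dripper_arm (a joint): Angle of the swing arm on its post (rad), growing clockwise seen from above; at 0 the bar points along the stand's -x axis. Range -0.25 to 2.1. It starts near 0, with the dripper over the grinder, and stays where it is left (a rub of 0.1 N m: about 1.5 N at point swing_bar moves it). The carafe stands about 1.57 rad farther round.
- carafe: Glass carafe, loose, 135 mm high, 112 mm across, wooden handle on its +y side. Origin: centre of its underside. The dripper is to hang over it; do not move it.
- grinder: Electric blade grinder, fixed on the counter: steel body, black collar 104 mm across, top 125 mm high. Origin: centre of the underside; z up. Two opposite lug slots at its +x and -x sides. Marks on the collar's top, alike for each slot: white bar at the slot (0 degrees), amber sector 28 to 48 degrees clockwise of it seen from above (pulse), red bar at 81 (lock). It cannot be turned the other way.
- grinder_mouth (a point): Centre of the grinder's mouth, level with the collar's top, 125 mm above the counter. Grey lip, 71 mm inner diameter, 6 mm thick, with two slots 18 mm wide that reach out to 86 mm across. Seated, the lid's flange rests on the lip and the lid's origin is 14 mm below this point; to enter, the lid's x axis must lie along the grinder's (either way round) within about 5 degrees and 2 mm.
- pulse_mark (a point): Middle of the amber pulse sector (38 degrees) that belongs to the +x slot, on the collar's top, 48 mm from the axis. With the white marks of the lid's bar pointing at the middle of the two amber sectors, the lid is at pulse.
- lid: Grinder lid, loose, about 0.13 kg, 64 mm high, right way up on the tray floor. Origin: centre of its underside; z up. Plug 66 mm across and 14 mm high with two opposite lugs at its +x and -x sides (10 mm wide, 6 mm high from the underside, 81 mm over both); flange 82 mm across at 14 to 19 mm; amber dome; grip bar. A half turn makes no difference. Turned 15 degrees, its lugs are under the lip.
- lid_bar (a point): On the black grip bar on top of the lid, 54 mm above the lid's origin. The bar is 60 mm long along the lid's x axis, 16 mm wide along y and 32 mm high (32 to 64 mm above the origin, 10 mm above this point and 22 mm below it; there the dome stops the fingertips), with white marks at both ends, in line with the lugs.
- pulse_switch (a joint): Sprung switch in the collar, pushed round by the lugs (rad, clockwise from above): about the lid's turn from the slot less 0.14. Pulse: 0.35 to 0.70 (lid turned 28 to 48 degrees; aim at 38). The spring (0.07 N m at rest, 0.13 at pulse) turns a released lid back. At about 54 degrees the lugs meet sprung lock balls (resistance rises); past about 71 (1.1 rad here) it clicks into lock. Stop 1.35.
- tray: Fixed bamboo tray, 300 by 260 mm, floor 8 mm thick, rim 18 mm high, grips on its +y and -y sides 30 mm high. Origin: centre of its underside. The lid, mug and canister stand on it.
- mug: Speckled stoneware mug, loose, 88 mm high, 84 mm across, handle on its +y side reaching 71 mm from the axis. Origin: centre of its underside.
- canister: Steel canister with a screw-top lid, loose, 128 mm high, 95 mm across. Origin: centre of its underside.
- kettle: Matte black gooseneck kettle, loose, 134 mm high, 140 mm across at the foot, spout to 168 mm along its +x, handle to 121 mm along its -x. Origin: centre of its underside.
There are look-alikes about, which are no part of the job. Leave any pink or turquoise look-alike of the lid alone. Leave any pink look-alike of the carafe alone.

How it is judged:
By the outcome, as a careful person would: the job done as asked, in the order asked, and still so for the second after the job is handed in, while the arm keeps its last pose, push and grip.
It also fails if it takes over 61 s, if anything falls off the work surface, if the arm or the gripper's body presses on something with over 40 N, if the wrist force passes 120 N, or if a joint passes its speed limit or range.

## Working session

There is one attempt and no reset: what is moved stays moved. The work goes in short steps, each a Python script; the robot and the scene stay as the last script left them, time stands still between calls to the robot, and variables do not carry over. Pictures are saved under pics/ and viewed, and the job is handed in when it is done.

```bash
mkdir -p pics; ls
python3 - <<'E'
from bench import *
import cv2,numpy as np
print(current_clock())
for n in("side","top"):
    c=capture(n); cv2.imwrite(f"pics/{n}0.png",c["image"]); print(n,c["intrinsics"],c["R"],c["t"])
    np.savez(f"pics/{n}0.npz",**c)
E
```

```text
pics
0.0
side [[425.66429008   0.         330.81370382]
 [  0.         425.66429008 199.60980508]
 [  0.           0.           1.        ]] [[-0.81835231 -0.57471416  0.00177103]
 [-0.34790462  0.49293406 -0.79748253]
 [ 0.4574515  -0.65323782 -0.60333944]] [0.45227535 0.30334849 1.04336006]
top [[452.27354984   0.         316.03697842]
 [  0.         452.27354984 202.58186779]
 [  0.           0.           1.        ]] [[ 0.01363574 -0.99990095  0.00348665]
 [-0.99705056 -0.01386009 -0.07548563]
 [ 0.07552648 -0.00244707 -0.99714079]] [0.04056602 0.52176355 1.40935943]
```

View pics/side0.png

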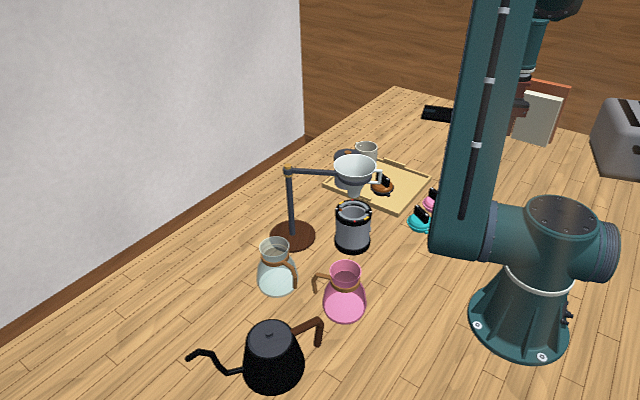

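View pics/top0.png

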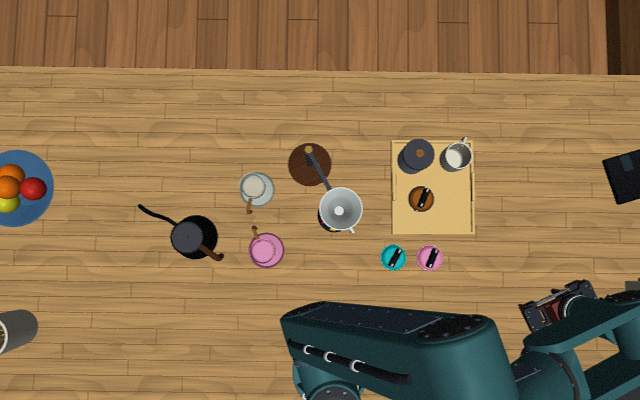

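The lid could be confused with three things: amber at top (421,198) on the tray, turquoise (393,258), and pink (430,258). I choose the amber one on the tray. The carafe could be clear glass (257,188) or pink (266,250), and I choose the clear one. Next I'll crop and measure.

```bash
cat > h.py <<'E'
import numpy as np,cv2
from bench import *
def unproj(c,px,z):  # pixel onto world plane z
    K,R,t=c["intrinsics"],c["R"],c["t"]
    d=R.T@np.linalg.inv(K)@np.array([px[0],px[1],1.]); o=-R.T@t
    return o+d*(z-o[2])/d[2]
def proj(c,X):
    p=c["R"]@np.asarray(X,float)+c["t"]; p=c["intrinsics"]@p; return p[:2]/p[2]
def cloud(c,mask):
    v,u=np.nonzero(mask&(c["range_z"]>0)); d=c["range_z"][v,u]
    P=(np.linalg.inv(c["intrinsics"])@np.stack([u,v,np.ones_like(u)])*d)
    return ((P.T-c["t"])@c["R"])
def crop(c,u0,v0,u1,v1,k,name):
    cv2.imwrite(name,cv2.resize(c["image"][v0:v1,u0:u1],None,fx=k,fy=k,interpolation=cv2.INTER_CUBIC))
E
python3 - <<'E'
from h import *
for n in("side","top"):
    c=dict(np.load(f"pics/{n}0.npz"))
    for q in("lid","lid_bar","grinder","swing_bar","dripper","carafe","stand","tray","mug","canister","kettle"):
        for s in silhouettes(n,q):
            if s["conf"]<.3: continue
            P=cloud(c,s["region"]); 
            print(n,q,round(s["conf"],2),np.round(s["xy"]),len(P),np.round(P.min(0),3),np.round(P.max(0),3), np.round(np.median(P,0),3))
    if n=="top": crop(c,230,130,480,280,3,"pics/topc.png")
    else: crop(c,240,130,460,330,3,"pics/sidec.png")
E
```

```text
side lid 0.82 [418. 221.] 471 [ 0.223 -0.283 -0.002] [0.404 0.109 0.272] [ 0.352 -0.18   0.033]
side lid 0.8 [432. 197.] 200 [ 0.239 -0.324  0.004] [0.394 0.052 0.315] [ 0.368 -0.299  0.034]
side lid_bar 0.6 [419. 221.] 448 [ 0.319 -0.222 -0.001] [ 0.393 -0.151  0.068] [ 0.35  -0.178  0.033]
side lid_bar 0.47 [430. 202.] 243 [ 0.226 -0.409  0.   ] [0.413 0.094 0.324] [ 0.368 -0.295  0.034]
side grinder 0.88 [354. 223.] 1774 [ 0.429 -0.125  0.001] [0.537 0.047 0.131] [0.471 0.02  0.092]
side grinder 0.5 [352. 169.] 1686 [ 0.425 -0.399 -0.001] [0.776 0.088 0.275] [ 0.502 -0.007  0.249]
side dripper 0.94 [352. 167.] 1710 [ 0.425 -0.399  0.002] [0.933 0.088 0.275] [ 0.502 -0.007  0.249]
side carafe 0.88 [276. 265.] 2030 [ 0.48   0.097 -0.002] [0.71  0.292 0.139] [0.543 0.257 0.081]
side carafe 0.81 [340. 290.] 2421 [ 0.314  0.06  -0.   ] [0.503 0.259 0.138] [0.363 0.228 0.078]
side stand 0.76 [310. 174.] 3079 [ 0.425 -0.399 -0.003] [0.926 0.22  0.275] [0.587 0.029 0.221]
side stand 0.37 [370. 151.] 320 [ 0.466 -0.424  0.05 ] [ 0.725 -0.067  0.274] [ 0.666 -0.391  0.086]
side tray 0.88 [3
[... 1559 characters left out ...]
237 0.065]
top carafe 0.67 [264. 248.] 1095 [ 0.312  0.146 -0.007] [0.446 0.259 0.142] [0.373 0.201 0.064]
top stand 0.75 [330. 184.] 2907 [ 0.432 -0.072 -0.006] [0.715 0.136 0.275] [0.549 0.022 0.215]
top tray 0.69 [436. 194.] 5433 [ 0.427 -0.458 -0.005] [ 0.733 -0.188  0.119] [ 0.546 -0.336  0.009]
top mug 0.98 [459. 154.] 799 [ 0.624 -0.439 -0.001] [ 0.741 -0.339  0.102] [ 0.671 -0.393  0.05 ]
top canister 0.88 [417. 156.] 968 [ 0.616 -0.3    0.002] [ 0.723 -0.207  0.14 ] [ 0.657 -0.246  0.12 ]
top kettle 0.92 [193. 238.] 1960 [ 0.339  0.326 -0.01 ] [0.507 0.616 0.146] [0.414 0.411 0.105]
top kettle 0.49 [416. 157.] 1005 [ 0.616 -0.331 -0.005] [ 0.738 -0.207  0.14 ] [ 0.656 -0.248  0.12 ]
```

View pics/topc.png

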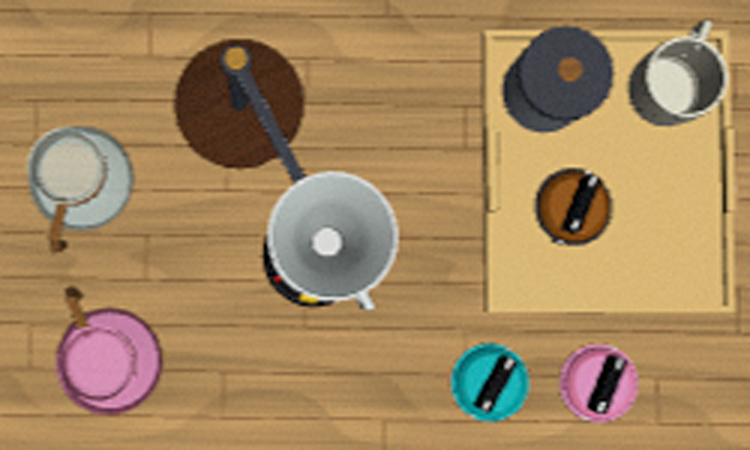

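View pics/sidec.png

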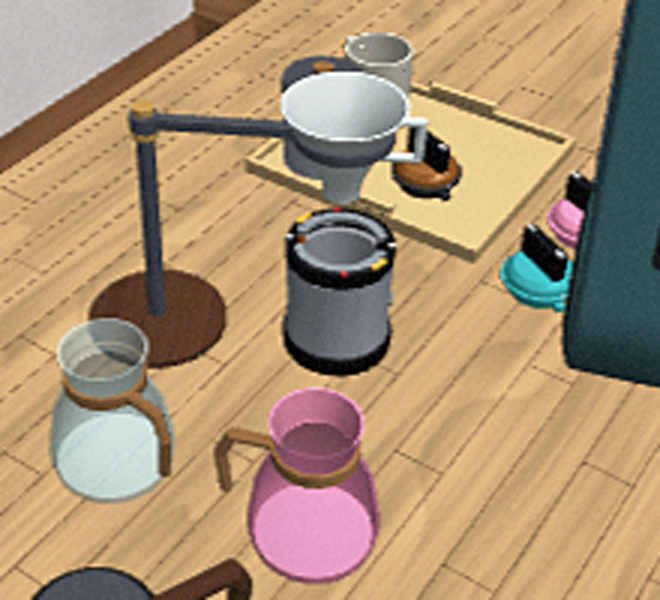

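The crops show the amber lid on the tray floor at full-frame (421,199), with its bar running up-right. The dripper hangs over the grinder at (339,209), its pivot cap is at (309,149), and the clear carafe is at about (257,189). Next I'll refine the geometry.

Run:
```python
from h import *
from scipy.optimize import least_squares
c=dict(np.load("pics/top0.npz"));s=dict(np.load("pics/side0.npz"))
A=cloud(c,np.ones((400,640),bool)); B=cloud(s,np.ones((400,640),bool))
def sel(P,x0,x1,y0,y1,z0,z1): 
    P0=np.array([x0,y0,z0]);P1=np.array([x1,y1,z1]); return P[((P>P0)&(P<P1)).all(1)]
def circ(P,n):
    f=least_squares(lambda p:np.hypot(P[:,0]-p[0],P[:,1]-p[1])-p[2],[*P[:,:2].mean(0),.05],loss="soft_l1",f_scale=.002)
    print(n,len(P),np.round(f.x,4)); return f.x
for nm,P in(("top",A),("side",B)):
    q=sel(P,.6,.72,.0,.13,.247,.27); print(nm,"cap",len(q),(q[:,:2].min(0)+q[:,:2].max(0))/2,np.median(q,0))
    q=sel(P,.5,.72,.0,.13,.235,.252); q=q[q[:,0]>.57]; m=q.mean(0);_,_,V=np.linalg.svd(q-m); print(" bar",len(q),m,V[0])
    circ(sel(P,.42,.58,-.1,.08,.262,.28),nm+" rim")
    q=sel(P,.40,.58,-.07,.10,.115,.130);circ(q,nm+" collar"); print(q.min(0),q.max(0))
    q=sel(P,.45,.64,.17,.3,.125,.145);circ(q,nm+" carafe rim")
    q=sel(P,.59,.75,.0,.2,.008,.016);circ(q,nm+" foot");print(q.min(0),q.max(0))
    q=sel(P,.45,.64,-.35,-.2,.062,.09); m=q.mean(0);_,_,V=np.linalg.svd(q-m); print(nm,"lidbar",len(q),m,V[0],q.min(0),q.max(0))
    q=sel(P,.45,.62,-.35,-.2,.020,.035);circ(q,nm+" lidflange"); print(q.min(0),q.max(0))
print(unproj(c,(308.7,149.5),.257))
im=c["image"]
# white tips of lid bar in top image
crop(c,396,174,446,224,10,"pics/lid.png")
crop(s,330,190,380,260,8,"pics/gr.png")
```

```text
top cap 104 [0.63011354 0.06205749] [0.64068692 0.0662587  0.25144409]
 bar 167 [0.61230058 0.05226216 0.24672915] [-0.86165945 -0.50689839 -0.02443381]
top rim 450 [ 0.4883 -0.0164  0.0518]
top collar 71 [ 0.4898 -0.0168  0.056 ]
[ 0.43373924 -0.02293429  0.11787315] [0.49444723 0.03909327 0.12930708]
top carafe rim 121 [0.5614 0.235  0.0352]
top foot 900 [0.6531 0.068  0.0515]
[0.5900781  0.00143639 0.00800263] [0.74900326 0.18478677 0.015994  ]
top lidbar 154 [ 0.56212956 -0.27255616  0.07279759] [-0.93413159 -0.35213576 -0.0582973 ] [ 0.50858663 -0.34991359  0.06314373] [ 0.63995664 -0.21662475  0.08962378]
top lidflange 179 [ 0.539  -0.2826  0.0377]
[ 0.49849084 -0.32481315  0.02053257] [ 0.61960044 -0.20002871  0.03496839]
side cap 109 [0.62969651 0.06454246] [0.63757928 0.06936761 0.25069825]
 bar 212 [0.61233588 0.05784754 0.24539302] [-0.83784359 -0.54584807  0.00824605]
side rim 388 [ 0.4878 -0.0138  0.0519]
side collar 501 [ 0.4821 -0.0061  0.0452]
[ 0.43210135 -0.06202672  0.11501501] [0.53682895 0.04385073 0.12962076]
side carafe rim 254 [0.5613 0.2374 0.0354]
side foot 600 [0.648  0.0664 0.047 ]
[0.59004642 0.00099649 0.00809523] [0.71690714 0.13216751 0.01599782]
side lidbar 60 [ 0.53202513 -0.27562393  0.07130507] [-0.89289589  0.44567676 -0.06410275] [ 0.50905955 -0.34747326  0.06203781] [ 0.63983959 -0.26206784  0.08512833]
side lidflange 91 [ 0.5394 -0.2818  0.0382]
[ 0.49932298 -0.31147127  0.02059941] [ 0.57816043 -0.20039201  0.03496262]
[0.64432378 0.0697475  0.257     ]
```

View pics/lid.png

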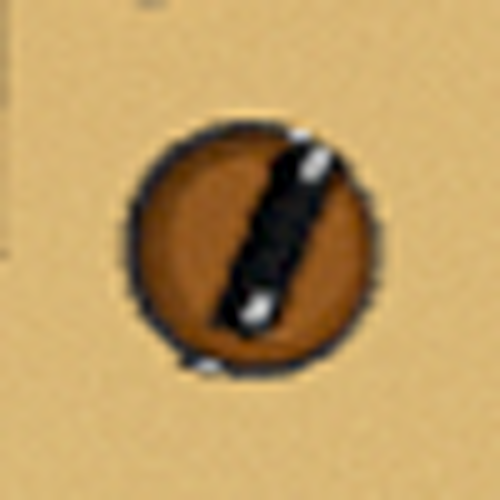

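View pics/gr.png

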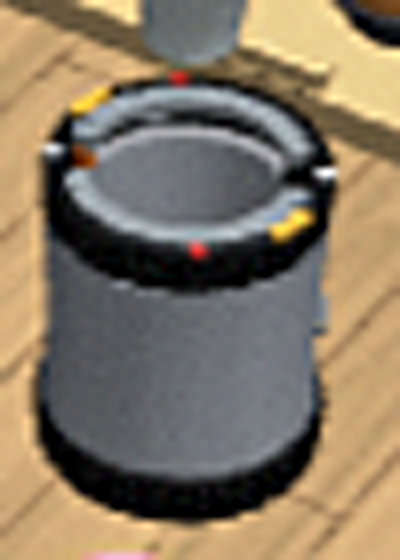

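Numbers:
- **Pivot:** about (0.644, 0.069).
- **Dripper:** (0.488, −0.015), 0.177 from the pivot against 0.180 expected.
- **Carafe:** (0.561, 0.236), 0.187 from the pivot. It is 92° clockwise of the bar, which fits.

I'll cage the bar with the fingers and swing it.

```bash
cat >> h.py <<'E'
from scipy.spatial.transform import Rotation as Ro
def down(deg):
    c,s=np.cos(np.radians(deg)),np.sin(np.radians(deg))
    return Ro.from_matrix(np.array([[c,s,0],[s,-c,0],[0,0,-1]])).as_quat()
PIV=np.array([.6443,.0692])
def onbar(b,r,z):
    return np.array([PIV[0]+r*np.cos(np.radians(b)),PIV[1]+r*np.sin(np.radians(b)),z])
E
python3 - <<'E'
from h import *
for off in(-90,90):
  for b in(208.3,162,116.4):
    q=inverse_kinematics(onbar(b,.08,.226),down(b+off)); print(off,b,None if q is None else np.round(q,2))
    q=inverse_kinematics(onbar(b,.08,.32),down(b+off)); print(off,b,None if q is None else np.round(q,2))
for d in (150,-30,-15,0,30,60,90):
  q=inverse_kinematics((.475,-.008,.2),down(d)); print(d,None if q is None else np.round(q,2))
E
```

```text
-90 208.3 [-0.07  0.32  1.56 -0.    1.26 -2.13]
-90 208.3 [-0.07  0.25  1.43 -0.    1.47 -2.13]
-90 162 [ 0.04  0.32  1.56 -0.    1.26 -1.21]
-90 162 [ 0.04  0.25  1.42 -0.    1.47 -1.21]
-90 116.4 [ 0.12  0.39  1.45 -0.    1.3  -0.34]
-90 116.4 [ 0.12  0.33  1.32 -0.    1.5  -0.34]
90 208.3 [-0.07  0.32  1.56 -0.    1.26  1.01]
90 208.3 [-0.07  0.25  1.43 -0.    1.47  1.01]
90 162 [ 0.04  0.32  1.56 -0.    1.26  1.93]
90 162 [ 0.04  0.25  1.42 -0.    1.47  1.93]
90 116.4 [ 0.12  0.39  1.45 -0.    1.3   2.8 ]
90 116.4 [ 0.12  0.33  1.32 -0.    1.5   2.8 ]
150 [-0.16  0.2   1.8  -0.    1.14 -2.78]
-30 [-0.16  0.2   1.8  -0.    1.14  0.36]
-15 [-0.16  0.2   1.8  -0.    1.14  0.1 ]
0 [-0.16  0.2   1.8  -0.    1.14 -0.16]
30 [-0.16  0.2   1.8  -0.    1.14 -0.69]
60 [-0.16  0.2   1.8  -0.    1.14 -1.21]
90 [-0.16  0.2   1.8  -0.    1.14 -1.73]
```

Run:
```python
from h import *
b0=208.3
move_ptp(onbar(b0,.08,.33),down(b0-90))
move_gripper(.045)
print(current_clock())
h=servo_line(onbar(b0,.08,.226),rate=.12,contact_N=8); print(h,current_force(),current_clock())
if not h:
    move_gripper(.018); print(current_finger_gap(),current_force(),current_clock())
    c=capture("side"); crop(c,240,100,460,300,3,"pics/s1.png")
```

```text
4.3917
False [-0.27556844 -0.70563745  0.59967984] 5.4083
0.018118037256375456 [ 0.49846869 -0.17481142 -0.33629302] 6.025
```

View pics/s1.png

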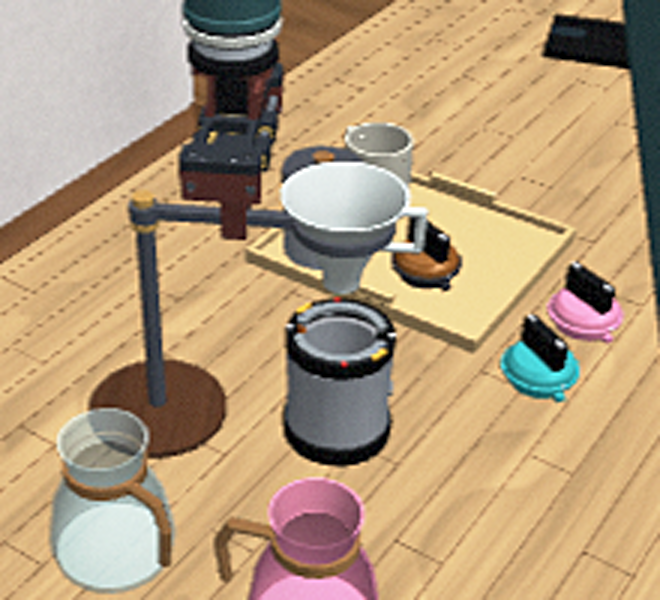

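The crop shows the fingers straddling the bar around (235,215). Now the swing.

Run:
```python
from h import *
for b in np.linspace(208.3,114.5,12)[1:]:
    servo_line(onbar(b,.08,.226),down(b-90),rate=.06)
print(current_force(),current_clock())
move_gripper(.045)
servo_line(onbar(114.5,.08,.33),rate=.15)
c=capture("top");np.savez("pics/top1.npz",**c);print(current_clock())
P=cloud(c,np.ones((400,640),bool))
from scipy.optimize import least_squares
q=P[(P[:,2]>.262)&(P[:,2]<.28)&(abs(P[:,0]-.56)<.09)&(abs(P[:,1]-.235)<.09)]
f=least_squares(lambda p:np.hypot(q[:,0]-p[0],q[:,1]-p[1])-p[2],[.56,.235,.05],loss="soft_l1",f_scale=.002).x
print(len(q),f,np.degrees(np.arctan2(*(f[:2]-PIV)[::-1])))
cv2.imwrite("pics/top1.png",c["image"])
```

```text
[ 1.77655986  1.33688812 -0.14876325] 9.925
11.4333
234 [0.57097525 0.23521835 0.05301889] 113.82944151679862
```

View pics/top1.png

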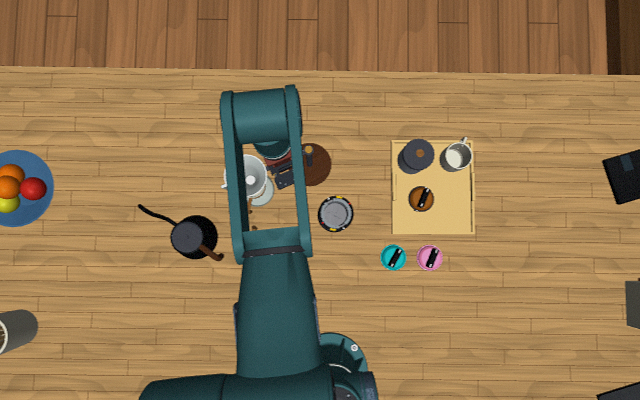

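The top view shows the dripper round at (247,175) over the carafe, partly hidden by the arm, with the grinder clear at (336,213). I'll move off towards the lid and measure everything properly.

Run:
```python
from h import *
from scipy.optimize import least_squares
c=dict(np.load("pics/top1.npz"))
a=unproj(c,(427.5,190.2),.072);b=unproj(c,(421.6,204.8),.072);print("tips",a,b,(a+b)/2,np.linalg.norm(a-b),np.degrees(np.arctan2(*(a-b)[:2][::-1])))
a2=np.degrees(np.arctan2(*(a-b)[:2][::-1]))
move_ptp((.45,-.36,.30),down(a2+90)); print(current_clock())
for n in("top","side"):
    c=capture(n);np.savez(f"pics/{n}2.npz",**c)
    P=cloud(c,np.ones((400,640),bool))
    def fit(z0,z1,x,y,w,r,nm):
        q=P[(P[:,2]>z0)&(P[:,2]<z1)&(abs(P[:,0]-x)<w)&(abs(P[:,1]-y)<w)]
        f=least_squares(lambda p:np.hypot(q[:,0]-p[0],q[:,1]-p[1])-p[2],[x,y,r],loss="soft_l1",f_scale=.002).x
        print(n,nm,len(q),f); return f
    f=fit(.262,.28,.56,.235,.1,.05,"rim");print(np.degrees(np.arctan2(*(f[:2]-PIV)[::-1])))
    f=fit(.118,.13,.475,-.01,.07,.045,"collar")
    f=fit(.1,.13,.56,.235,.07,.04,"carafe")
    if n=="top":
        crop(c,300,178,372,250,8,"pics/gr2.png"); crop(c,396,174,446,224,10,"pics/lid2.png"); crop(c,200,120,480,280,2,"pics/t2.png")
    else: crop(c,310,190,390,260,8,"pics/gs2.png"); crop(c,220,120,460,320,3,"pics/s2.png")
```

```text
tips [ 0.55981989 -0.29181808  0.072     ] [ 0.5148856  -0.27361678  0.072     ] [ 0.53735275 -0.28271743  0.072     ] 0.048480699646790845 -22.05112687397899
13.3417
top rim 426 [0.57107281 0.23373385 0.05212754]
113.99186165677244
top collar 476 [ 0.48385839 -0.01103051  0.04468229]
top carafe 77 [ 931.90546818 1063.77792025 1413.72025407]
side rim 486 [0.57060183 0.23648089 0.05221579]
113.77662942563205
side collar 465 [ 0.48232027 -0.00645405  0.04506009]
side carafe 523 [0.55978609 0.23767032 0.03320537]
```

View pics/gr2.png

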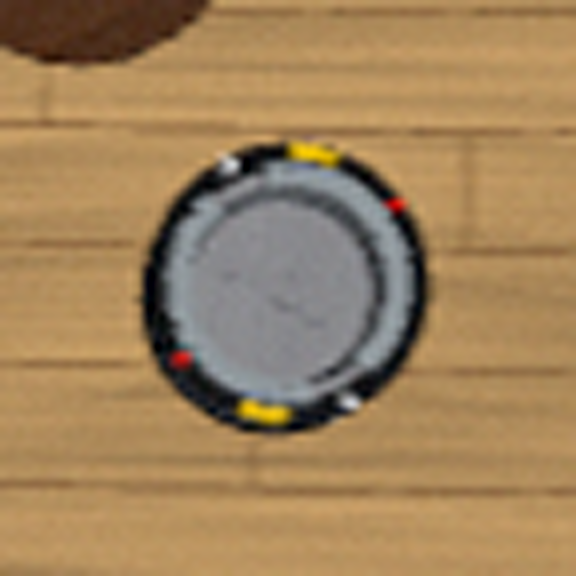

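View pics/gs2.png

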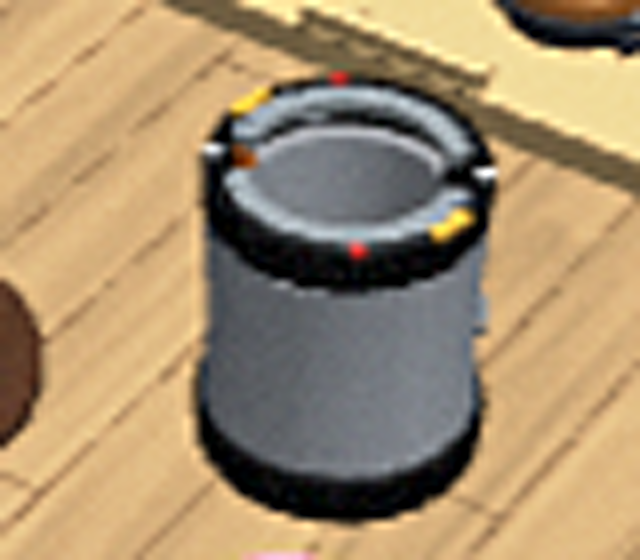

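View pics/s2.png

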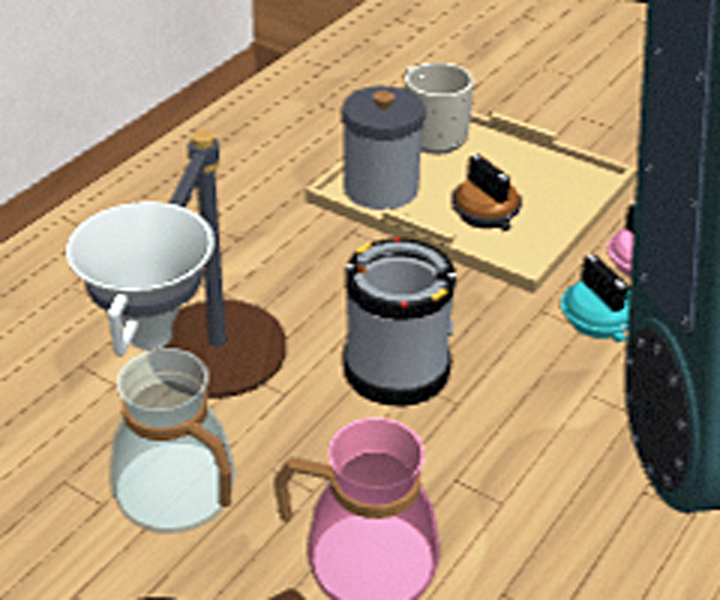

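View pics/t2.png

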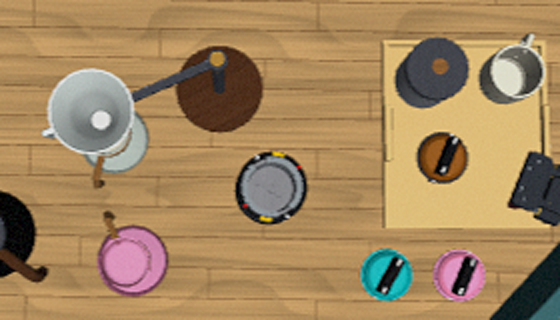

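The dripper is at (0.571, 0.235) and the carafe is at (0.560, 0.236). It overshot by about 2.5°, or 10 mm, so I'll trim it before touching the lid.

Run:
```python
from h import *
from scipy.optimize import least_squares
b=114.2
move_ptp(onbar(b,.08,.30),down(b-90))
h=servo_line(onbar(b,.08,.226),rate=.15,contact_N=8); print(h,current_clock())
if not h:
    move_gripper(.0); print(current_finger_gap(),current_force(),current_clock())
    servo_line(onbar(116.4,.08,.226),down(116.4-90),rate=.03); print(current_force())
    move_gripper(.045)
    servo_line(onbar(116.4,.08,.31),rate=.2)
    c=capture("top")
    P=cloud(c,np.ones((400,640),bool))
    q=P[(P[:,2]>.262)&(P[:,2]<.28)&(abs(P[:,0]-.56)<.09)&(abs(P[:,1]-.235)<.09)]
    f=least_squares(lambda p:np.hypot(q[:,0]-p[0],q[:,1]-p[1])-p[2],[.56,.235,.05],loss="soft_l1",f_scale=.002).x
    print(len(q),f,np.degrees(np.arctan2(*(f[:2]-PIV)[::-1])),current_clock())
```

```text
False 15.9917
0.011640594009737163 [3.45103362 1.84778454 1.23216352] 16.6083
[2.70696451 2.95075615 2.77948501]
254 [0.56113242 0.22983246 0.05270215] 117.37289853914143 18.1667
```

Run:
```python
from h import *
c=dict(np.load("pics/top2.npz")); s=dict(np.load("pics/side2.npz"))
# marks, top view: crop 8x offset (300,178); +0.5px resize shift
def px(x,y,u0,v0,k): return ((x+.5)/k-.5+u0,(y+.5)/k-.5+v0)
T={'w1':(230,163),'w2':(348,402),'r1':(397,205),'r2':(181,359),'a1':(314,153),'a2':(264,413)}
S={'w1':(213,149),'w2':(485,173),'r1':(339,77),'r2':(358,251),'a1':(250,101),'a2':(452,225)}
for cam,M,u0,v0 in((c,T,300,178),(s,S,310,190)):
    W={k:unproj(cam,px(*v,u0,v0,8),.125) for k,v in M.items()}
    for k in'wra':
        a,b=W[k+'1'],W[k+'2'];print(k,np.round((a+b)/2,4),np.linalg.norm(a-b),np.degrees(np.arctan2(*(a-b)[:2][::-1])))
# lid in side: flange circle and bar
l=np.load("pics/top2.npz")
# refine lid: color of bar tips
im=c["image"].astype(int); sub=im[180:220,400:442].min(2)
v,u=np.nonzero((sub>140)); print([(x+400,y+180,sub[y,x]) for y,x in zip(v,u)])
crop(s,360,165,410,215,10,"pics/lids2.png")
```

```text
w [ 0.4839 -0.0098  0.125 ] 0.0972944716365144 26.886392022683484
r [ 0.4841 -0.0099  0.125 ] 0.09708109735006575 -53.76076172232967
a [ 0.4838 -0.0098  0.125 ] 0.09685386218513685 -10.274707667717813
w [ 0.4854 -0.0131  0.125 ] 0.0961105126504673 27.08735816088916
r [ 0.4854 -0.0129  0.125 ] 0.09833111290223609 -53.41805013216944
a [ 0.4851 -0.0128  0.125 ] 0.09761585320183337 -10.66750728009719
[(np.int64(425), np.int64(187), np.int64(181)), (np.int64(426), np.int64(187), np.int64(189)), (np.int64(427), np.int64(189), np.int64(169)), (np.int64(428), np.int64(189), np.int64(185)), (np.int64(427), np.int64(190), np.int64(189)), (np.int64(428), np.int64(190), np.int64(141)), (np.int64(427), np.int64(191), np.int64(155)), (np.int64(421), np.int64(204), np.int64(172)), (np.int64(422), np.int64(204), np.int64(189)), (np.int64(421), np.int64(205), np.int64(193)), (np.int64(422), np.int64(205), np.int64(143)), (np.int64(416), np.int64(210), np.int64(161))]
```

View pics/lid2.png

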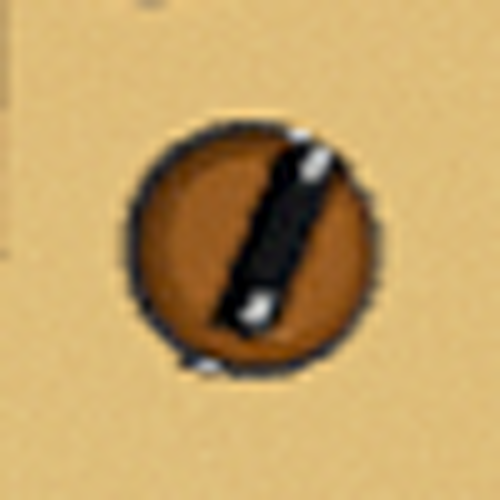

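View pics/lids2.png

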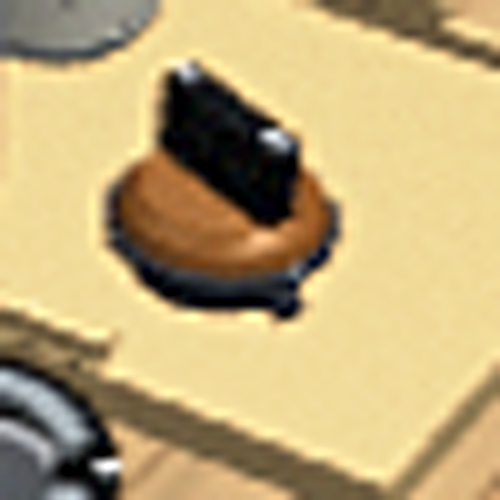

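The grinder centre is about (0.4846, −0.0114) with its slots at a bearing of 27°. The amber mark is at −10.5° and the red at −53.6°, which matches 38° and 81° clockwise. I need to check which way the gripper body is long, because of the canister.

Run:
```python
from h import *
s=dict(np.load("pics/side2.npz"));c=dict(np.load("pics/top2.npz"))
px=lambda x,y:((x+.5)/10-.5+360,(y+.5)/10-.5+165)
a=unproj(s,px(185,70),.072);b=unproj(s,px(273,135),.072);print(a,b,(a+b)/2,np.linalg.norm(a-b),np.degrees(np.arctan2(*(a-b)[:2][::-1])))
crop(c,420,120,640,280,3,"pics/g.png")
P=cloud(c,np.ones((400,640),bool)); C=np.array([.45,-.36])
q=P[(P[:,2]>.36)&(P[:,2]<.47)&(np.hypot(*(P[:,:2]-C).T)<.13)]
j=np.array([np.cos(np.radians(68)),np.sin(np.radians(68))]);k=np.array([-j[1],j[0]])
d=q[:,:2]-C; print("jaw",(d@j).min(),(d@j).max(),"perp",(d@k).min(),(d@k).max())
```

```text
[ 0.56345078 -0.29521322  0.072     ] [ 0.51970813 -0.27793582  0.072     ] [ 0.54157946 -0.28657452  0.072     ] 0.04703114142968794 -21.552940691138495
jaw -0.09154702618088974 0.08843870199645429 perp -0.03435005347230358 0.03247689217915773
```

View pics/g.png

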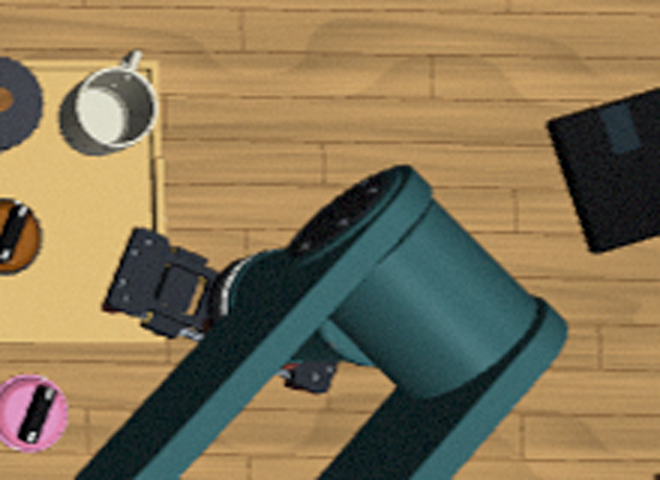

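The body is long along the jaw axis, so it clears the canister by about 10 mm. Now I'll grasp the lid.

Run:
```python
from h import *
L=np.array([.539,-.2835]);d=-21.8+90
move_ptp((*L,.20),down(d)); print(current_clock())
h=servo_line((*L,.050),rate=.13,contact_N=6); print(h,current_position(),current_force(),current_clock())
s=capture("side"); crop(s,330,120,430,220,7,"pics/p1.png")
if not h:
    move_gripper(0.); print(current_finger_gap(),current_force(),current_clock())
    servo_line((*L,.10),rate=.1)
    print(current_finger_gap(),current_force(),current_clock())
    c=capture("top"); np.savez("pics/top3.npz",**c); crop(c,200,120,480,280,2,"pics/t3.png")
    s=capture("side"); np.savez("pics/side3.npz",**s);crop(s,330,100,430,200,7,"pics/p2.png")
```

```text
19.8
False [ 0.5396039  -0.28385857  0.05078282] [-0.03273978  0.04706596  0.32526915] 21.1
0.015708106446478548 [0.21815514 1.39827501 1.72801479] 21.7083
0.015683266077570097 [ 0.33629597  0.25987529 -0.87609946] 22.3583
```

View pics/p2.png

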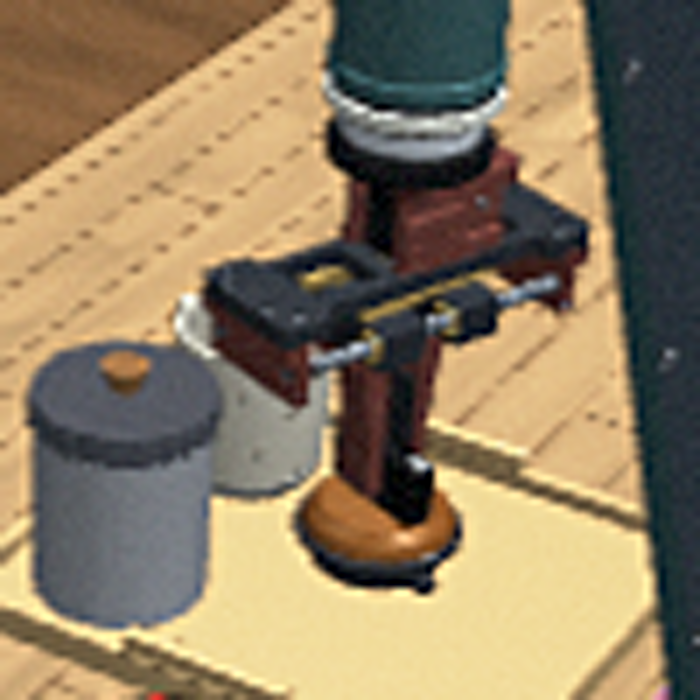

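View pics/t3.png

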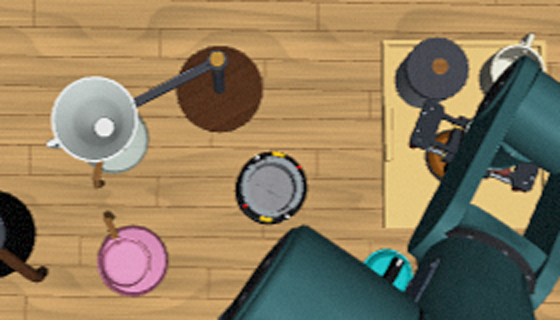

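The lid is held and lifted (finger gap 15.7 mm). Now I'll check the dripper fit, then carry the lid to above the grinder.

Run:
```python
from h import *
from scipy.optimize import least_squares
for n in("top","side"):
    c=dict(np.load(f"pics/{n}3.npz"))
    P=cloud(c,np.ones((400,640),bool))
    q=P[(P[:,2]>.262)&(P[:,2]<.28)&(abs(P[:,0]-.56)<.09)&(abs(P[:,1]-.235)<.09)]
    f=least_squares(lambda p:np.hypot(q[:,0]-p[0],q[:,1]-p[1])-p[2],[.56,.235,.05],loss="soft_l1",f_scale=.002).x
    print(n,f)
G=np.array([.4846,-.0114]); d=27+90
L=np.array([.539,-.2835])
servo_line((*L,.20),rate=.2)
move_ptp((*G,.20),down(d)); print(current_clock(),current_finger_gap(),current_position())
s=capture("side"); np.savez("pics/side4.npz",**s);crop(s,300,110,400,260,5,"pics/p4.png")
c=capture("top"); np.savez("pics/top4.npz",**c);crop(c,296,170,376,250,8,"pics/t4.png")
```

```text
top [0.56112875 0.22865531 0.05194871]
side [0.56039317 0.23145482 0.05214328]
24.1833 0.015734099655727665 [ 0.48535743 -0.01226037  0.19990168]
```

View pics/p4.png

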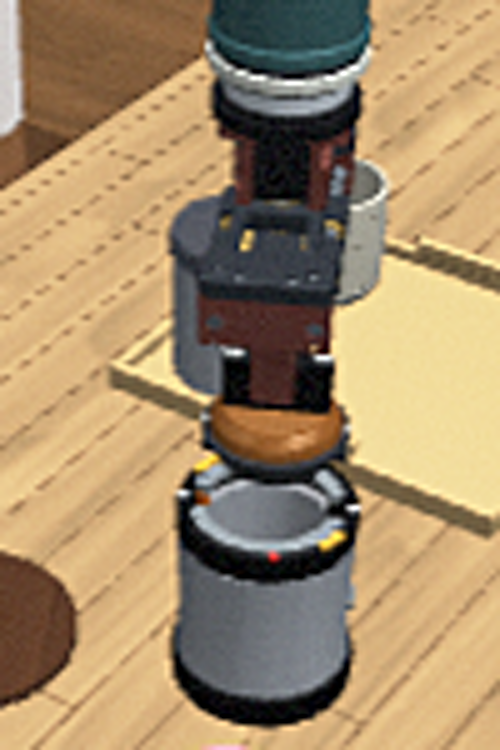

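View pics/t4.png

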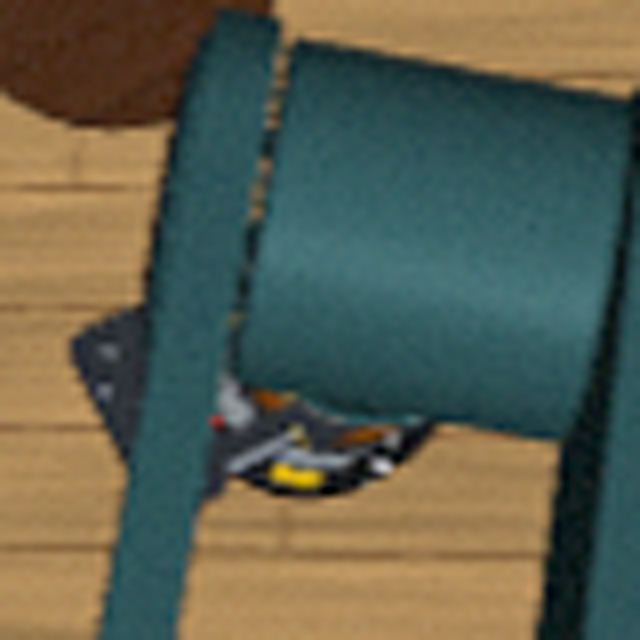

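Run:
```python
from h import *
s=dict(np.load("pics/side4.npz"))
crop(s,335,170,380,200,16,"pics/q4.png")
tcp=current_position();print(tcp,Ro.from_quat(current_orientation()).as_matrix()[:,0])
z=tcp[2]-.0425
# predicted pixels for a lid centred at tcp: tips, flange edges
for off in(-24,24):
    o=np.radians(27); X=[tcp[0]+off/1e3*np.cos(o),tcp[1]+off/1e3*np.sin(o),z+.064]; p=proj(s,X); print("tip",off,p,(p-[335,170]+.5)*16)
th=np.linspace(0,2*np.pi,200)
F=np.array([proj(s,[tcp[0]+.041*np.cos(t),tcp[1]+.041*np.sin(t),z+.0165]) for t in th]); print("flange",(F.min(0)),F.max(0))
v=s["image"].copy(); 
v=cv2.resize(v[165:265,310:390],None,fx=8,fy=8,interpolation=cv2.INTER_CUBIC)
cv2.polylines(v,[((F-[310,165]+.5)*8).astype(int)],True,(0,255,0),1)
C=np.array([proj(s,[.4846+.052*np.cos(t),-.0114+.052*np.sin(t),.125]) for t in th]);cv2.polylines(v,[((C-[310,165]+.5)*8).astype(int)],True,(0,255,255),1)
cv2.imwrite("pics/ov.png",v[:600])
```

```text
[ 0.48553342 -0.01265766  0.1999473 ] [-4.52055334e-01  8.91989665e-01 -6.41588815e-04]
tip -24 [363.13393397 182.26766348] [458.14294354 204.28261569]
tip 24 [345.28181252 180.80741419] [172.50900025 180.91862706]
flange [338.65009125 187.11560183] [368.55013202 204.93254345]
```

View pics/ov.png

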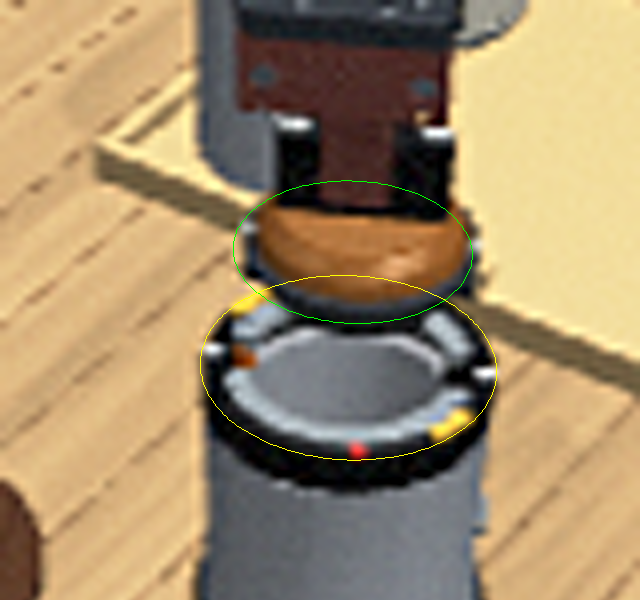

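View pics/q4.png

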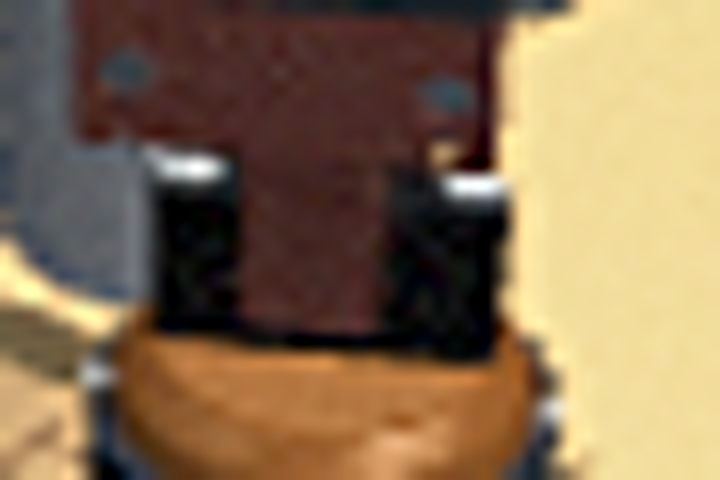

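Run:
```python
from h import *
s=dict(np.load("pics/side4.npz")); tcp=np.array([.48553,-.01266,.19995])
f=lambda x,y:(335+(x+.5)/16-.5,170+(y+.5)/16-.5)
for dz in(0,.003):
  a=unproj(s,f(190,167),.2215+dz);b=unproj(s,f(475,185),.2215+dz);print((a+b)/2,np.linalg.norm(a-b),np.degrees(np.arctan2(*(a-b)[:2][::-1])))
g=lambda x,y:(310+(x+.5)/8-.5,165+(y+.5)/8-.5)
# lug marks on flange in ov.png
a=unproj(s,g(247,232),.1575+.0165);b=unproj(s,g(478,245),.1575+.0165);print("lugmarks",(a+b)/2,np.linalg.norm(a-b),np.degrees(np.arctan2(*(a-b)[:2][::-1])))
# collar in same picture
a=unproj(s,g(212,350),.125);b=unproj(s,g(484,373),.125);print("white",(a+b)/2,np.linalg.norm(a-b),np.degrees(np.arctan2(*(a-b)[:2][::-1])))
```

```text
[ 0.48561519 -0.01831537  0.2215    ] 0.047912692423165024 28.844800968168077
[ 0.4833633  -0.01457054  0.2245    ] 0.04769125522094032 28.844800968168208
lugmarks [ 0.48616667 -0.02006105  0.174     ] 0.07964433921563133 29.777467794768505
white [ 0.48551287 -0.0126232   0.125     ] 0.09604140245592509 27.42513034131811
```

In the side picture the held lid sits about 4–5 mm across and 2.5 mm along from the mouth, and the top camera agrees in direction. I'll correct this, lower to just above the collar and look again.

Run:
```python
from h import *
T=np.array([.4857,-.0075]); cmd=T-[.0009,-.0013]
h=servo_line((*cmd,.172),down(117),rate=.06,contact_N=6); sleep(.15)
print(h,current_position(),current_force(),current_clock())
s=capture("side"); np.savez("pics/side5.npz",**s);crop(s,310,165,390,240,10,"pics/p5.png")
```

```text
False [ 0.485151   -0.00623476  0.1723182 ] [-0.67761051  0.37039886 -1.3307449 ] 25.0583
```

View pics/p5.png

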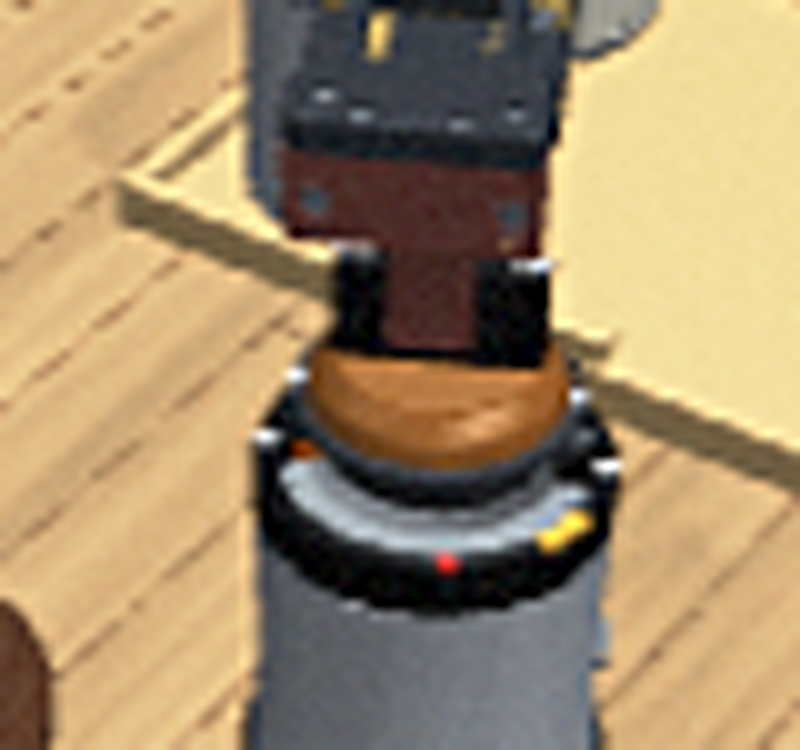

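Run:
```python
from h import *
s=dict(np.load("pics/side5.npz")); tcp=current_position();print(tcp)
g=lambda p:(310+(p[0]+.5)/10-.5,165+(p[1]+.5)/10-.5)
def two(a,b,z):
    a=unproj(s,g(a),z);b=unproj(s,g(b),z);return (a+b)[:2]/2,np.linalg.norm(a-b),np.degrees(np.arctan2(*(a-b)[:2][::-1]))
zl=tcp[2]-.0428
w=two((266,436),(606,466),.125);print("white",w)
t=np.array([.891,.454]);n=np.array([-.454,.891])
for nm,r in(("tips",two((357,255),(533,266),zl+.064)),("lugm19",two((297,375),(579,396),zl+.019)),("lugm16",two((297,375),(579,396),zl+.0165))):
    d=r[0]-w[0];print(nm,r,"along",d@t*1e3,"across",d@n*1e3)
```

```text
[ 0.48514251 -0.00625792  0.17237072]
white (array([ 0.48556496, -0.01314327]), np.float64(0.09612241059920157), np.float64(27.086548845917967))
tips (array([ 0.48352355, -0.01055229]), np.float64(0.04778732689265762), np.float64(29.10805203629673)) along -0.6425885734120328 across 3.2353595730232096
lugm19 (array([ 0.48546461, -0.01272121]), np.float64(0.07861797971626053), np.float64(28.21345428948532)) along 0.10220128896312886 across 0.4216218823393415
lugm16 (array([ 0.48715112, -0.01550733]), np.float64(0.07889018616980434), np.float64(28.213454289485348)) along 0.33998311924343944 across -2.8264925718204235
```

Run:
```python
from h import *
h=servo_line((.4857,-.0076,.150),down(116),rate=.02,contact_N=7)
print(h,current_position(),current_force(),current_torque(),current_finger_gap(),current_clock())
s=capture("side"); np.savez("pics/side6.npz",**s);crop(s,310,165,390,240,10,"pics/p6.png")
```

```text
True [ 0.48540159 -0.00735676  0.15308879] [2.51321144e-03 1.84071741e-01 4.44632525e+00] [ 0.06657982 -0.14113624  0.00460939] 0.01591715823121448 25.9833
```

View pics/p6.png

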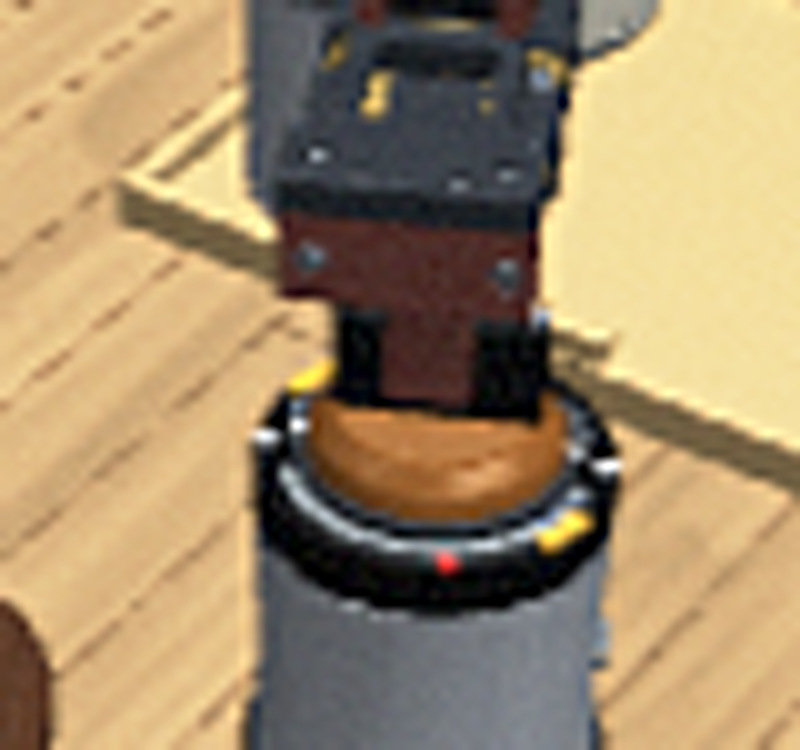

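It is seated: TCP z 0.153 against 0.154 expected, with the flange down on the lip in the picture and the lugs in line with the white marks. Now I'll turn it clockwise in steps.

Run:
```python
from h import *
C=np.array([.4829,-.0086])
for phi in np.linspace(26,-10.7,8)[1:]:
    o=np.radians(phi); servo_line((C[0]+.0028*np.cos(o),C[1]+.0028*np.sin(o),.1531),down(phi+90),rate=.0012)
    R=Ro.from_quat(current_orientation()).as_matrix()[:,0]
    print(round(phi,1),round(np.degrees(np.arctan2(R[1],R[0])),2),np.round(current_force(),1),np.round(current_torque(),3),round(current_clock(),2))
    if np.abs(current_force()).max()>25: break
print(current_finger_gap(),current_position())
s=capture("side"); np.savez("pics/side7.npz",**s);crop(s,310,165,390,240,10,"pics/p7.png")
c=capture("top"); np.savez("pics/top7.npz",**c);crop(c,280,160,380,240,8,"pics/t7.png")
```

```text
20.8 110.78 [-0.1 -0.1  1.4] [ 0.088 -0.149 -0.057] 26.59
15.5 105.66 [0.3 1.7 1.6] [ 0.255 -0.137  0.021] 26.84
10.3 100.5 [-0.6  2.   2.8] [ 0.376 -0.173  0.057] 27.09
5.0 95.29 [-0.3  3.2  2.1] [ 0.46  -0.15   0.038] 27.34
-0.2 90.07 [-0.4  3.   2.6] [ 0.62  -0.081  0.048] 27.59
-5.5 84.83 [-0.2  4.2  2.1] [ 0.772 -0.159  0.066] 27.84
-10.7 79.59 [0.4 3.5 2.8] [ 0.834 -0.16   0.102] 28.09
0.015768193429649042 [ 0.48558713 -0.00891388  0.15312206]
```

View pics/p7.png

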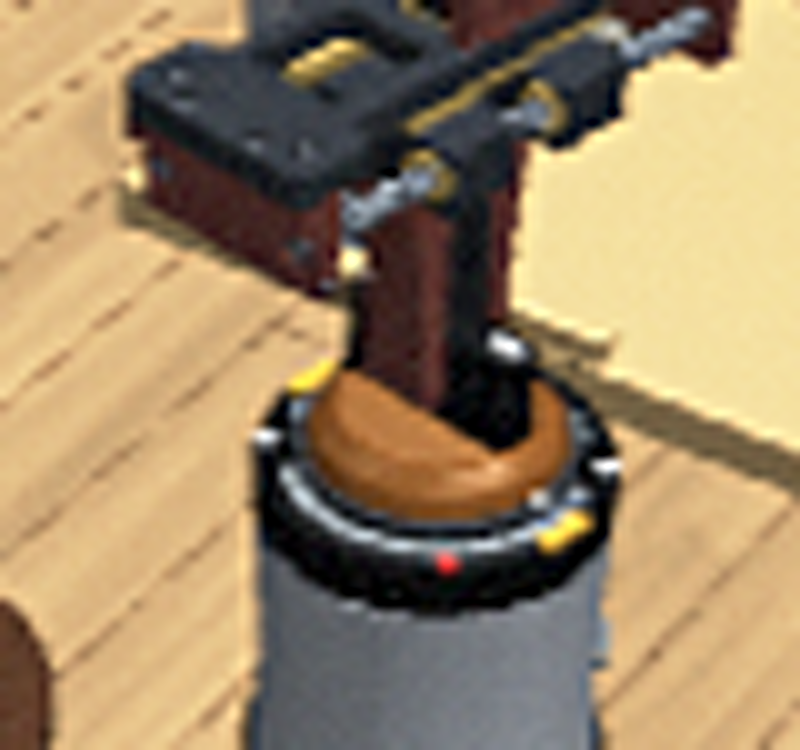

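View pics/t7.png

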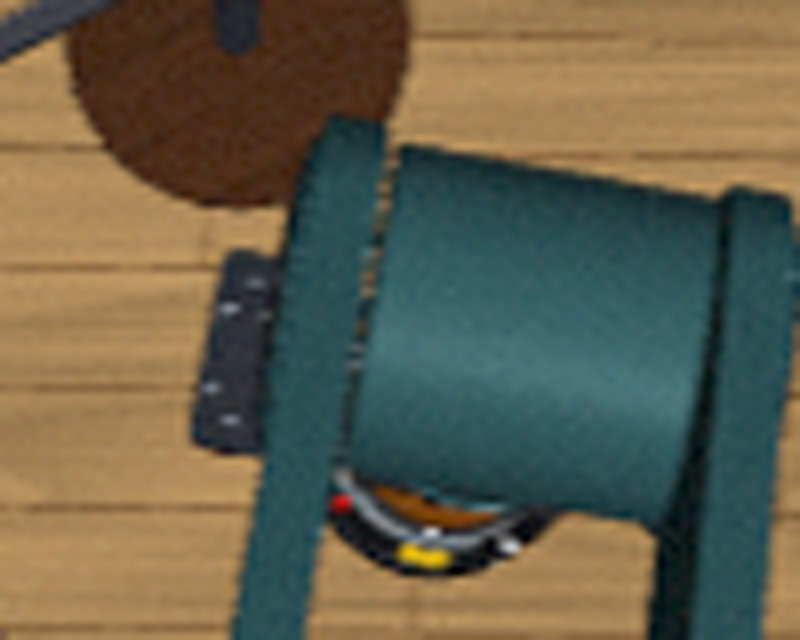

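Run:
```python
from h import *
s=dict(np.load("pics/side7.npz")); c=dict(np.load("pics/top7.npz"))
g=lambda p:(310+(p[0]+.5)/10-.5,165+(p[1]+.5)/10-.5)
k=lambda p:(280+(p[0]+.5)/8-.5,160+(p[1]+.5)/8-.5)
def ang(cam,f,p,z,C):
    X=unproj(cam,f(p),z)[:2]-C; return np.hypot(*X),np.degrees(np.arctan2(X[1],X[0]))
Cs=np.array([.4855,-.0131]);Ct=np.array([.4839,-.0098])
for z in(.126,.1285,.130): print("side mark",ang(s,g,(538,499),z,Cs),"top mark",ang(c,k,(431,534),z,Ct))
print("side amber",ang(s,g,(565,532),.125,Cs),"white",ang(s,g,(606,466),.125,Cs))
print("top amber",ang(c,k,(424,557),.125,Ct),"white",ang(c,k,(510,545),.125,Ct))
P=cloud(c,np.ones((400,640),bool))
# white tip on bar, side
print("tip",ang(s,g,(507,346),.175,Cs))
print(current_clock())
```

```text
side mark (np.float64(0.035544297937052716), np.float64(175.71727292387064)) top mark (np.float64(0.039887208676975865), np.float64(171.0796726547448))
side mark (np.float64(0.03734651108323258), np.float64(171.76633229311304)) top mark (np.float64(0.03996201209612743), np.float64(170.94553214636042))
side mark (np.float64(0.038506571503987674), np.float64(169.57933588585632)) top mark (np.float64(0.040006998971745866), np.float64(170.8652888772014))
side amber (np.float64(0.04938456433486197), np.float64(168.83229406619859)) white (np.float64(0.04802312084893625), np.float64(-152.83219714031824))
top amber (np.float64(0.048550641661049304), np.float64(169.79361215637212)) white (np.float64(0.048604993293742474), np.float64(-152.184384899964))
tip (np.float64(0.02413753263289096), np.float64(170.04160312712304))
28.1917
```

The lid mark is at a bearing of about 171° and the amber centre at about 169.3°, so it is turned about 36.5°, well inside 28–48°. One last check of the whole scene before handing in.

Run:
```python
from h import *
s=capture("side"); cv2.imwrite("pics/end.png",s["image"])
print(current_finger_gap(),current_force(),current_torque(),current_clock())
```

```text
0.0159413561395281 [0.93831398 5.21295281 2.23436279] [ 0.87656377 -0.23345095  0.11320864] 28.2417
```

View pics/end.png

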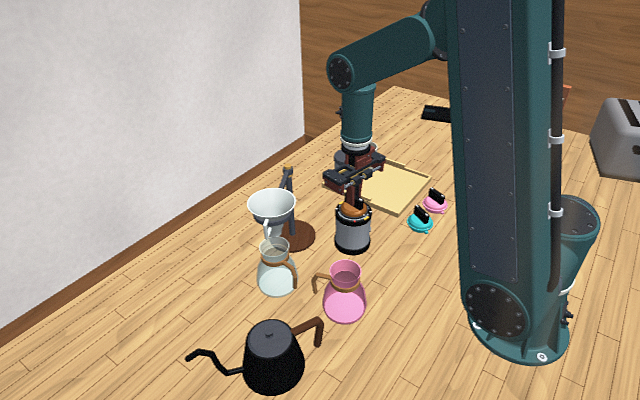

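The picture shows the dripper over the clear carafe at (272,207), the lid held in the grinder at (352,207), and the carafe and kettle unmoved. The mug and canister are hidden by the arm here, but both were standing in the frames taken after the lid was lifted.

```bash
python3 -c "
from bench import *
close_job()"
```

```text
the job is handed in; nothing more can be done
```

I swung the dripper over the clear carafe, seated the amber lid from the tray in the grinder, and turned it clockwise to pulse. I handed the job in at about 28 s with the gripper still holding the lid.

- **Dripper:** it overshot by about 10 mm on the first swing, so I trimmed it before touching the lid. Its axis now measures about 6 mm from the carafe's centre, mostly along the arm's length.
- **Lid seated:** the TCP stopped at z 0.153 m, against 0.154 m expected for a full seat.
- **Pulse:** the lid is turned about 36.5° against a target of 38° (window 28–48°). The twist on the gripper was about 0.11 N m, consistent with the pulse spring, and nothing suggested the lock balls or click.
- **Camera disagreement:** the side and top cameras differed by 2–6 mm at the grinder. I settled it by comparing the lid and collar in the same side picture and entering gently under contact detection.
- **Other items:** the carafe and kettle were in place in the last picture. The mug and canister were hidden by the arm there, but earlier frames after the lid was lifted show them standing. I did not measure any of the four again at the end.

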